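Stamp a laundry tag on the spring marking stamp

TASK

Stamp the brass laundry tag that lies in the tray of the marking stamp: push the tray fully home under the die, draw the striker up by its black knob until the sear catches and holds it by itself, let go of it, then press the red trip lever to fire it and leave the lever to spring back. Feel for the catch: do not haul the striker hard against the rubber stop above it or lean hard on the lever, never let the striker fly except by the trip lever, and leave everything else on the table where it is.

Things in the scene. Friction and masses are not known exactly. Their poses are not given: they have to be found in the camera images.
- press: Bench marking stamp, fixed: grey-green C-frame press on a base 180 (x) by 170 mm (y). Origin on the strike axis at table level, z up. The tray slides in along +x; the column is on the +y side (y 65 to 111 mm, 188 mm high), the red trip lever on the -y side. On the strike axis: barrel 52 mm across, 96 to 200 mm up, then a gland nut 38 mm across up to 206 mm.
- tray_handle (a point): Centre of the upright black finger plate at the near end of the aluminium tray, 10 mm thick (x), 36 mm wide (y), from 52 to 88 mm above the table; this point is 76 mm up. Axes as the press.
- tray (a joint): Travel of the tray, m: 0 pulled out (start), 0.050 fully home against its solid stop, with the tag under the die. Slides along the press's +x with about 2 N of friction and stays where it is left.
- tag_center (a point): Centre of the loose brass tag, a disc 38 mm across and 4 mm thick, lying flat in the round nest of the tray, 3 mm deep.
- die (a point): Centre of the 16 mm square die face at the foot of the striker, on the strike axis; at rest 62 mm above the table, 3 mm above the tag.
- knob (a point): Centre of the black round knob on the striker rod, 34 mm across, 24 mm tall; at rest 236 mm above the table, 18 mm free under it round the 14 mm rod. In the draw the sear rides a ramp from 15 to 7 mm before the catch: the pull is then 2 to 6 N more than the spring's (17 N at most in all), falls back, and the sear snaps in at the catch.
- striker (a joint): Lift of the striker, m: 0 at rest, grows as the knob is drawn straight up; the spring takes 0.25 N per mm. The sear catches at 22 to 46 mm, set from job to job and not measured: it must be felt. Let down after the catch, the striker stays there and needs no pull; not caught, its spring draws it all the way down. Fired, it flies onto the tag and springs back to 0.
- buffer (a joint): Squeeze of the rubber stop that ends the draw about 2.5 mm above the catch, m: 0 untouched, then 0.001 per 15 N of pull over the spring's. More than 20 N (0.0014) harms it.
- lever_pad (a point): Centre of the top face of the red pad, 28 mm square, at the free end of the trip lever, 100 mm from the strike axis on the press's -y side; 120 mm above the table when up.
- trip_lever (a joint): Trip lever, rad: 0 up (start), grows as the pad is pressed down, the pad 62 mm from its pivot; solid stop at 0.40 (pad about 24 mm down). Takes about 2 N at first and 4 to 5 N to trip, which comes at 0.2 to 0.32 rad (pad 12 to 20 mm down); springs back by itself. More than 30 N harms it.
- blank_dish: White dish 104 mm across with blank tags beside the press; leave alone.
- tag_box: Wooden box 75 by 90 by 32 mm with finished tags beside the press's column; leave alone.
- iron: Blue electric iron, 230 mm long and 137 mm tall; leave alone.
- shears: Tailor's shears, 260 mm long, lying flat; leave alone.
- water_spray: White water bottle, 68 mm across and 190 mm tall; leave alone.
- thread_cone: Red thread cone, 56 mm across and 115 mm tall; leave alone.
- pin_tin: Pin tin, 72 mm across and 45 mm tall; leave alone.
- clapper: Tailor's clapper, a wooden block 250 by 65 by 45 mm; leave alone.

How it is judged:
By the outcome, as a careful person would: the job done as asked, in the order asked, and still so for the second after the job is handed in, with the robot touching nothing.
It also fails if it takes over 53 s, if anything falls off the work surface, if the arm or the gripper's body presses on something with over 40 N, if the wrist force passes 120 N, or if a joint passes its speed limit or range.

ROBOT

A 6-joint arm with a two-finger parallel gripper is mounted at the origin on the work surface. World frame = base frame: x ahead of the robot, y to its left, z up, the work surface at z = 0. Lengths are in m, angles in rad, forces in N, time in s.
With the tool pointing down it reaches from about 0.325 to 0.9 m from the base axis. Payload 6.1 kg.
Tool frame: the origin (TCP) lies between the finger pads; the fingertips stand 8 mm ahead of it and the grasp point (between the pads) lies 11 mm behind it; z points along the fingers, y is the line along which they close (so a half turn about z gives the same grasp; the last joint's range is limited). The gripper opens to 87 mm and grips with 3 to 60 N. Pads are 19 mm wide; open, the fingers measure 117 mm over their backs; the gripper's body (75 mm by 190 mm) begins 51 mm behind the grasp point.
Start: joints at [-1.384, 0.22, 1.526, -0, 1.395, -0.126], TCP at [0.192, -0.595, 0.231] pointing down, gripper open.
Joint ranges: [-2.98, 2.98], [-0.91, 2.08], [0.09, 2.57], [-1.24, 4.39], [0.2, 2.65], [-2.68, 2.68]. Speed limits (rad/s): [2.57, 2.57, 3.01, 3.14, 3.14, 3.14].

INTERFACE

Orientations are given as a unit quaternion [x, y, z, w].
In Python, from rig import env, cams gives the robot as it stands. The module is installed in compiled form; this text tells all that it offers.
- The arm moves only by the shell command python3 -m jog 'ROWS' [FORCE]. ROWS is JSON, a list of rows, each an object with "delta_pos": the shift along the tool's x, y, z in m, a list of three; "twist": the turn about the tool's z in rad; "fingers": the finger opening in m, from 0 to 0.087. A call has 1 to 10 rows; each row is the pose to reach, as a shift and turn from the pose commanded when the call began, along the tool's axes at that moment; what a row does not reach only later rows make up. A row lasts 1/8 s, in which the tool goes at most 62.5 mm and 10.7 degrees, less where a joint would pass 70% of its speed; a pose out of reach is approached as far as the arm can. A call with a gripper value outside its range is refused whole. The fingers move at their own pace and stop on an object; FORCE is the grip in N (left out, the last holds). Time passes only in rows, so rows that repeat a pose let the fingers close. It gives the time, the measured TCP pose, the force, the opening and the grip force at its end, in the units of the state.
- env.sense(): the state, without advancing time (a new reading comes with each control period).
- cams.read_camera(name): name is "side" or "top" or "wrist"; returns a dict with "color" (400x640x3 uint8, blue, green, red), "z_map" (400x640 float32, m along the optical axis (not along the pixel's ray), 0 where there is no reading), "K" (3x3 intrinsics, pixels), "extrinsics" (4x4, takes a point from world to camera coordinates); the wrist camera has in their place "mount" (4x4, takes a point from camera to tool coordinates, whose origin is the TCP and whose axes are the flange's). Camera axes: x right, y up, looking along -z (the intrinsics and any distortion apply to the point x, -y, -z); pixel columns grow to the right and rows downward; lengths in m; the calibration is good to about 2 mm. A picture is of the moment at which its call begins: read the wrist's pose just before it.
- env.close_job(): hands the job in; it is judged then, once.
The state is a dict: "time_s": time; "joint_pos": joint angles; "dq": joint speeds; "effort": joint torques, N m; "tool_pos": TCP position; "tool_rot": TCP orientation; "wrist_force": force on the tool from outside, world axes, zero at the start; "wrist_torque": the same for the moment, N m; "finger_gap": finger opening in m; "finger_force": force on a finger pad.
Only numpy, scipy, OpenCV 4.12 (cv2) and the standard library are available. Lean on these libraries where they do the work, as an engineer would, in place of code of your own. Each camera call takes 0.05 s, during which the arm holds its last target. There are 200 camera calls.

## Working session

There is one attempt and no reset: what is moved stays moved. The work goes in short steps, Python scripts to look and compute and a shell command to move; the robot and the scene stay as the last step left them, time stands still between calls to the robot, and variables do not carry over. Pictures are saved under pics/ and viewed, at most 10 in all, crops included, and the job is handed in when it is done.

```bash
mkdir -p pics
cat > h.py <<'E'
import numpy as np, cv2
from rig import env, cams
def snap(n):
    c=cams.read_camera(n); return c
def pts(c):
    z=c['z_map']; K=np.array(c['K']); h,w=z.shape
    u,v=np.meshgrid(np.arange(w),np.arange(h))
    x=(u-K[0,2])/K[0,0]*z; y=(v-K[1,2])/K[1,1]*z
    P=np.stack([x,-y,-z,np.ones_like(z)],-1)
    T=np.linalg.inv(np.array(c['extrinsics']))
    return (P@T.T)[...,:3]
E
python3 - <<'E'
from h import *
s=env.sense(); print({k:np.round(v,3) for k,v in s.items()})
for n in('top','side'):
    c=snap(n); cv2.imwrite(f'pics/{n}0.png',c['color']); np.savez(f'{n}0.npz',**{k:np.array(v) for k,v in c.items()}); print(n,c.keys(),np.linalg.inv(c['extrinsics'])[:3,3])
E
```

```text
{'time_s': np.float64(0.0), 'joint_pos': array([-1.384,  0.221,  1.528,  0.   ,  1.395, -0.126]), 'dq': array([ 0.001,  0.   , -0.   ,  0.001,  0.002,  0.001]), 'effort': array([  0.   , -49.461, -38.738,   0.07 ,   0.057,  -0.   ]), 'tool_pos': array([ 0.192, -0.594,  0.229]), 'tool_rot': array([ 0.988,  0.156, -0.   , -0.001]), 'wrist_force': array([ 0.284,  0.175, -0.83 ]), 'wrist_torque': array([-0.021, -0.001, -0.041]), 'finger_force': np.float64(0.0), 'finger_gap': np.float64(0.087)}
top dict_keys(['color', 'z_map', 'K', 'extrinsics']) [0.3870816  0.03342721 1.52848264]
side dict_keys(['color', 'z_map', 'K', 'extrinsics']) [0.4154159  1.22232537 1.13539665]
```

View pics/top0.png

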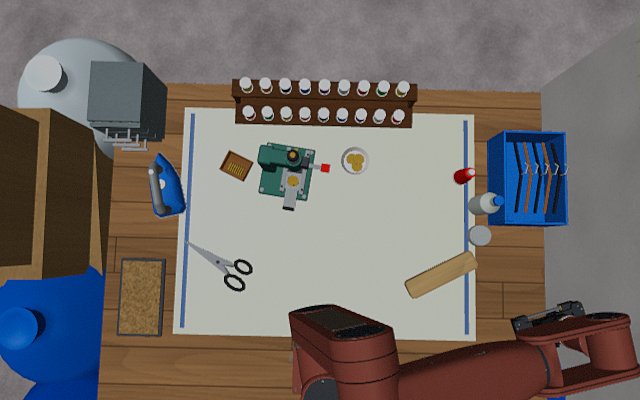

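View pics/side0.png

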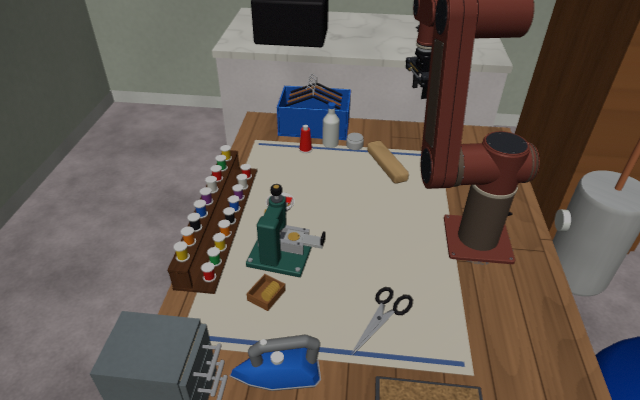

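The top view shows the press at about (287,168), with its knob at (293,155), tag at (293,181), tray handle at (289,206) and red pad at (325,168). Both views show it clear of obstacles. Next I'll measure it.

Run:
```python
from h import *
D={n:dict(np.load(f'{n}0.npz')) for n in('top','side')}
t=D['top'];P=pts(t);im=t['color'].astype(int);b,g,r=im[...,0],im[...,1],im[...,2]
V,U=np.mgrid[:400,:640]
roi=(U>250)&(U<340)&(V>135)&(V<218)
def ray(c,uv,z):
    K=c['K'];T=np.linalg.inv(c['extrinsics']);d=T[:3,:3]@np.array([(uv[0]-K[0,2])/K[0,0],-(uv[1]-K[1,2])/K[1,1],-1]);o=T[:3,3];return o+d*(z-o[2])/d[2]
m=roi&(r>150)&(g<80)&(b<80); uv=[U[m].mean(),V[m].mean()];pad=ray(t,uv,.12);print('pad',m.sum(),uv,pad,np.median(P[m],0))
m=roi&(r>150)&(g>100)&(b<110)&(V>170);uv=[U[m].mean(),V[m].mean()];tag=ray(t,uv,.059);print('tag',m.sum(),uv,tag,np.median(P[m],0))
# knob: by height
m=roi&(P[...,2]>.225)&(P[...,2]<.27);print('knob',m.sum(),U[m].mean(),V[m].mean(),ray(t,[U[m].mean(),V[m].mean()],.246),np.median(P[m],0))
m=roi&(V>190)&(P[...,2]>.07)&(P[...,2]<.1);print('handle',m.sum(),np.median(P[m],0),cv2.minAreaRect(P[m][:,:2].astype(np.float32)*1000) if m.sum()>2 else 0)
m=roi&(P[...,2]>.175)&(P[...,2]<.195)&(U<290);print('col',m.sum(),np.median(P[m],0),cv2.minAreaRect(P[m][:,:2].astype(np.float32)*1000))
m=roi&(P[...,2]>.01)&(P[...,2]<.04)&(g>r+20);print('base',m.sum(),cv2.minAreaRect(P[m][:,:2].astype(np.float32)*1000), np.median(P[m],0))
cv2.imwrite('pics/c1.png',np.hstack([cv2.resize(t['color'][130:220,245:345],None,fx=4,fy=4,interpolation=2),cv2.resize(D['side']['color'][175:275,240:335],(380,360),interpolation=2)]))
# side knob
s=D['side'];Q=pts(s);m=(U>240)&(U<340)&(V>175)&(V<275)&(Q[...,2]>.222)&(Q[...,2]<.27);print('sideknob',m.sum(),np.median(Q[m],0),Q[m].min(0),Q[m].max(0))
```

```text
pad 62 [np.float64(324.7903225806452), np.float64(167.58064516129033)] [0.63553546 0.01160537 0.12      ] [0.63582152 0.01118827 0.12146344]
tag 72 [np.float64(293.5), np.float64(180.61111111111111)] [0.59951713 0.11415159 0.059     ] [0.59809814 0.11872276 0.05897789]
knob 115 292.5739130434783 155.71304347826086 [0.64604648 0.10882406 0.246     ] [0.64517752 0.10769971 0.2476047 ]
handle 36 [0.50339163 0.12808358 0.0875302 ] ((503.8067932128906, 129.7130889892578), (36.314449310302734, 9.397289276123047), 87.32054901123047)
col 486 [0.65523562 0.18043381 0.18714176] ((656.4371948242188, 169.13766479492188), (101.74380493164062, 60.90695571899414), 82.81085968017578)
base 853 ((638.6458740234375, 142.35926818847656), (167.30056762695312, 178.9579315185547), 81.76365661621094) [0.60854245 0.17125337 0.02204638]
sideknob 124 [0.64571899 0.11921308 0.24473232] [0.62973808 0.09437427 0.22481279] [0.6654836  0.1320174  0.25172688]
```

View pics/c1.png

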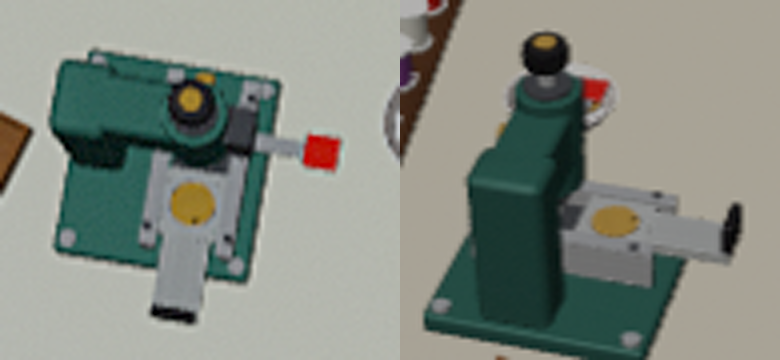

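Axis ≈ (0.646, 0.1095), yaw ≈ -7.5°. I'll go to the near side of the tray handle with the fingers closed and the tool x aligned with press +x.

```bash
python3 -m jog '[{"delta_pos":[0.477,-0.611,0],"twist":0.445,"fingers":0},{"delta_pos":[0.477,-0.611,0],"twist":0.445,"fingers":0},{"delta_pos":[0.477,-0.611,0],"twist":0.445,"fingers":0},{"delta_pos":[0.477,-0.611,0],"twist":0.445,"fingers":0},{"delta_pos":[0.477,-0.611,0],"twist":0.445,"fingers":0},{"delta_pos":[0.477,-0.611,0],"twist":0.445,"fingers":0},{"delta_pos":[0.477,-0.611,0],"twist":0.445,"fingers":0},{"delta_pos":[0.477,-0.611,0],"twist":0.445,"fingers":0},{"delta_pos":[0.477,-0.611,0],"twist":0.445,"fingers":0},{"delta_pos":[0.477,-0.611,0],"twist":0.445,"fingers":0}]' 10
cat >> h.py <<'E'
A=np.array([.646,.1095]);TH=-.131
def rel():
    from scipy.spatial.transform import Rotation as R
    s=env.sense();p=s['tool_pos'];d=p[:2]-A;c,n=np.cos(TH),np.sin(TH)
    M=R.from_quat(s['tool_rot']).as_matrix()
    print('t %.2f pressxy'%s['time_s'],np.round([c*d[0]+n*d[1],-n*d[0]+c*d[1],p[2]],4),'yaw %.3f'%np.arctan2(M[1,0],M[0,0]),'F',np.round(s['wrist_force'],1),'j',np.round(s['joint_pos'],2),'gap',s['finger_gap'],s['finger_force'], 'zax',np.round(M[:,2],3))
E
python3 -c "from h import *;rel()"
```

```text
time_s: 1.35
tool_pos: [0.4069, -0.0055, 0.2306]
tool_rot: [0.998, -0.066, 0.0, 0.0]
wrist_force: [1.1, -0.9, 0.4]
finger_gap: 0.0019
finger_force: 0.0
t 1.35 pressxy [-0.2221 -0.1453  0.2306] yaw -0.132 F [ 1.1 -0.9  0.4] j [-0.21 -0.33  2.06 -0.    1.42  1.5 ] gap 0.0018842569035590721 0.0 zax [ 0.001 -0.    -1.   ]
```

```bash
python3 -m jog '[{"delta_pos":[0.027,-0.145,0],"twist":0,"fingers":0},{"delta_pos":[0.027,-0.145,0],"twist":0,"fingers":0},{"delta_pos":[0.027,-0.145,0],"twist":0,"fingers":0},{"delta_pos":[0.027,-0.145,0],"twist":0,"fingers":0}]'
python3 - <<'E'
from h import *
rel();c=snap('wrist');cv2.imwrite('pics/w1.png',c['color']);np.savez('w1.npz',**{k:np.array(v) for k,v in c.items()});print(c['mount'])
E
```

```text
time_s: 1.85
tool_pos: [0.4522, 0.1341, 0.2299]
tool_rot: [0.998, -0.064, -0.001, 0.0]
wrist_force: [-0.7, 0.0, 0.5]
finger_gap: 0.0005
finger_force: 0.0
t 1.85 pressxy [-0.1954 -0.001   0.2299] yaw -0.129 F [-0.7  0.   0.5] j [ 0.12 -0.15  1.91  0.    1.39  1.82] gap 0.0004953329803819887 0.0 zax [-0.001 -0.    -1.   ]
[[-9.05975153e-04  9.63090486e-01  2.69176326e-01  7.33461669e-02]
 [ 9.99997606e-01  1.40869682e-03 -1.67447682e-03 -4.72945101e-04]
 [-1.99186053e-03  2.69174165e-01 -9.63089457e-01 -1.54065081e-01]
 [ 0.00000000e+00  0.00000000e+00  0.00000000e+00  1.00000000e+00]]
```

View pics/w1.png

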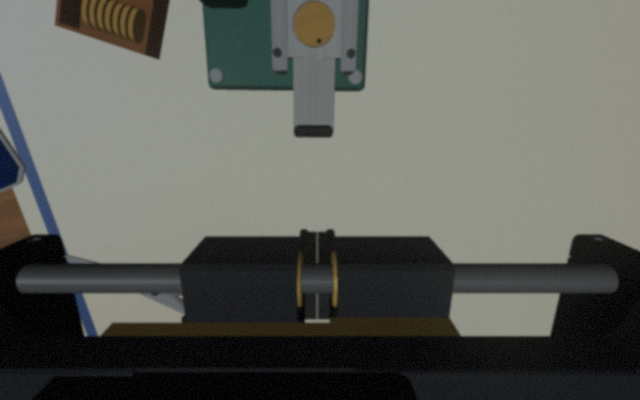

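The wrist view shows the handle at (313,130) and the tag at (314,22), centred on the fingers at (317,275), with the yaw right. I'll turn the tool 180° so the camera side faces away from the barrel, then go down.

```bash
python3 -m jog '[{"delta_pos":[0,0,0],"twist":-0.18,"fingers":0},{"delta_pos":[0,0,0],"twist":-0.36,"fingers":0},{"delta_pos":[0,0,0],"twist":-0.54,"fingers":0},{"delta_pos":[0,0,0],"twist":-0.72,"fingers":0},{"delta_pos":[0,0,0],"twist":-0.9,"fingers":0},{"delta_pos":[0,0,0],"twist":-1.08,"fingers":0},{"delta_pos":[0,0,0],"twist":-1.26,"fingers":0},{"delta_pos":[0,0,0],"twist":-1.44,"fingers":0},{"delta_pos":[0,0,0],"twist":-1.62,"fingers":0},{"delta_pos":[0,0,0],"twist":-1.8,"fingers":0}]' | head -2
python3 -m jog '[{"delta_pos":[0,0,0],"twist":-0.18,"fingers":0},{"delta_pos":[0,0,0],"twist":-0.36,"fingers":0},{"delta_pos":[0,0,0],"twist":-0.54,"fingers":0},{"delta_pos":[0,0,0.04],"twist":-0.72,"fingers":0},{"delta_pos":[0,0,0.08],"twist":-0.9,"fingers":0},{"delta_pos":[0,0,0.12],"twist":-1.08,"fingers":0},{"delta_pos":[0,0,0.16],"twist":-1.26,"fingers":0},{"delta_pos":[0,0,0.16],"twist":-1.342,"fingers":0},{"delta_pos":[0,0,0.16],"twist":-1.342,"fingers":0}]' >/dev/null
python3 -c "from h import *;rel()"
```

```text
time_s: 3.15
tool_pos: [0.4523, 0.131, 0.2304]
t 4.28 pressxy [-0.1951 -0.0038  0.0701] yaw 3.007 F [ 0.7  0.9 -0.2] j [ 0.11  0.04  2.05 -0.    1.05 -1.32] gap 0.0004286128319654005 0.0 zax [-0.001 -0.    -1.   ]
```

```bash
python3 -m jog '[{"delta_pos":[-0.025,0.003,0],"twist":0,"fingers":0},{"delta_pos":[-0.035,0.003,0],"twist":0,"fingers":0},{"delta_pos":[-0.042,0.003,0],"twist":0,"fingers":0},{"delta_pos":[-0.049,0.003,0],"twist":0,"fingers":0},{"delta_pos":[-0.056,0.003,0],"twist":0,"fingers":0},{"delta_pos":[-0.063,0.003,0],"twist":0,"fingers":0},{"delta_pos":[-0.070,0.003,0],"twist":0,"fingers":0},{"delta_pos":[-0.077,0.003,0],"twist":0,"fingers":0},{"delta_pos":[-0.080,0.003,0],"twist":0,"fingers":0}]' >/dev/null
python3 -c "from h import *;rel()"
python3 -m jog '[{"delta_pos":[-0.003,0,0],"twist":0,"fingers":0},{"delta_pos":[-0.005,0,0],"twist":0,"fingers":0}]' >/dev/null
python3 -c "from h import *;rel()"
```

```text
t 5.40 pressxy [-0.1144  0.0005  0.0704] yaw 3.010 F [-2.4 -1.5  0.3] j [ 0.09  0.21  1.86 -0.    1.07 -1.35] gap 0.0006836179808875441 1.0537755209952593 zax [-0. -0. -1.]
t 5.65 pressxy [-0.1098  0.0005  0.0705] yaw 3.010 F [-2.3 -0.9  0. ] j [ 0.08  0.22  1.85 -0.    1.07 -1.35] gap 0.0002335260991876094 1.0382262524217367 zax [-0. -0. -1.]
```

Pushing at about 2.4 N, which is just the tray's friction. I'll continue in small steps until the stop is felt.

```bash
python3 -m jog '[{"delta_pos":[-0.0015,0,0],"twist":0,"fingers":0},{"delta_pos":[-0.003,0,0],"twist":0,"fingers":0}]' >/dev/null
python3 -c "from h import *;rel()"
python3 -m jog '[{"delta_pos":[-0.001,0,0],"twist":0,"fingers":0},{"delta_pos":[-0.002,0,0],"twist":0,"fingers":0}]' >/dev/null
python3 -c "from h import *;rel()"
```

```text
t 5.90 pressxy [-0.1077  0.0006  0.0704] yaw 3.010 F [-8.9 -0.7  5.1] j [ 0.08  0.23  1.84  0.    1.08 -1.36] gap 0.0005785120612440927 4.297655189875513 zax [-0.002  0.    -1.   ]
t 6.15 pressxy [-0.1076  0.0006  0.0704] yaw 3.010 F [-15.9   0.1   9.8] j [ 0.08  0.23  1.84  0.    1.08 -1.36] gap 0.0003903468597463893 7.669411897659302 zax [-0.007  0.    -1.   ]
```

Hit the solid stop with the finger at x −0.1077, as predicted. I'll back off, rise, and go above the knob with the gripper open.

```bash
python3 -m jog '[{"delta_pos":[0.02,0,0],"twist":0,"fingers":0},{"delta_pos":[0.04,0,0],"twist":0,"fingers":0},{"delta_pos":[0.04,0,-0.06],"twist":0,"fingers":0.05},{"delta_pos":[0.04,0,-0.12],"twist":0,"fingers":0.087},{"delta_pos":[0.04,0,-0.18],"twist":0,"fingers":0.087},{"delta_pos":[0.04,0,-0.235],"twist":0,"fingers":0.087},{"delta_pos":[-0.02,0,-0.235],"twist":0,"fingers":0.087},{"delta_pos":[-0.075,0,-0.235],"twist":0,"fingers":0.087},{"delta_pos":[-0.105,0,-0.235],"twist":0,"fingers":0.087},{"delta_pos":[-0.105,0,-0.235],"twist":0,"fingers":0.087}]' >/dev/null
python3 - <<'E'
from h import *
rel();c=snap('wrist');cv2.imwrite('pics/w2.png',c['color']);np.savez('w2.npz',**{k:np.array(v) for k,v in c.items()})
E
```

```text
t 7.40 pressxy [2.000e-03 2.000e-04 3.048e-01] yaw 3.009 F [0.5 0.3 0.5] j [ 0.05  0.26  1.34  0.    1.54 -1.39] gap 0.0722123934620536 0.0 zax [ 0.001  0.    -1.   ]
```

View pics/w2.png

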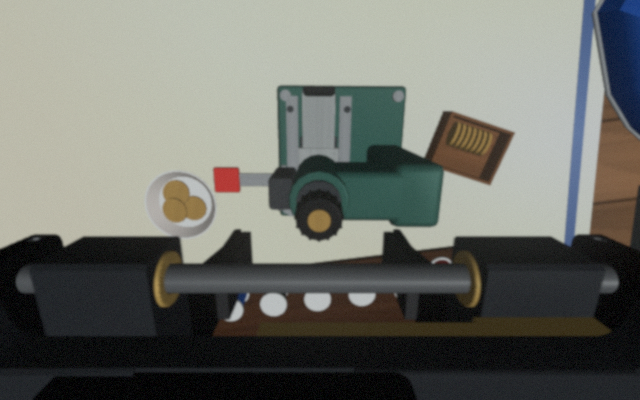

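The tray is home, and the knob's brass top is at (318,220), between the fingers. The pad is at (227,180). Casting rays to both.

Run:
```python
from h import *
from scipy.spatial.transform import Rotation as R
c=dict(np.load('w2.npz'));s=env.sense();im=c['color'].astype(int);b,g,r=im[...,0],im[...,1],im[...,2]
V,U=np.mgrid[:400,:640];K=c['K'];M=R.from_quat(s['tool_rot']).as_matrix()
def ray(m,z):
    u,v=U[m].mean(),V[m].mean()
    d=M@c['mount'][:3,:3]@np.array([(u-K[0,2])/K[0,0],-(v-K[1,2])/K[1,1],-1]);o=M@c['mount'][:3,3]+s['tool_pos']
    p=o+d*(z-o[2])/d[2];q=p[:2]-A;cc,n=np.cos(TH),np.sin(TH)
    print(m.sum(),round(u),round(v),p,'press',cc*q[0]+n*q[1],-n*q[0]+cc*q[1])
roi=(abs(U-318)<20)&(abs(V-220)<18)
ray(roi&(r>b+50)&(r>110),.249)
ray((abs(U-227)<20)&(abs(V-180)<20)&(r>120)&(g<90),.12)
rel()
```

```text
383 319 221 [0.64804032 0.11102775 0.249     ] press 0.0018232700521390879 0.0017811806362161633
578 227 179 [0.63341022 0.01263834 0.12      ] press 0.00017070941821915354 -0.09767627111378288
t 7.45 pressxy [0.0009 0.0005 0.3051] yaw 3.009 F [-0.8  0.5  0.9] j [ 0.05  0.26  1.34  0.    1.54 -1.39] gap 0.07675097954616013 0.0 zax [ 0.  0. -1.]
```

```bash
python3 -m jog '[{"delta_pos":[0,0.001,0.04],"twist":0,"fingers":0.087},{"delta_pos":[0,0.001,0.07],"twist":0,"fingers":0.087},{"delta_pos":[0,0.001,0.08],"twist":0,"fingers":0.087},{"delta_pos":[0,0.001,0.08],"twist":0,"fingers":0.05},{"delta_pos":[0,0.001,0.08],"twist":0,"fingers":0.02},{"delta_pos":[0,0.001,0.08],"twist":0,"fingers":0.02},{"delta_pos":[0,0.001,0.08],"twist":0,"fingers":0.02},{"delta_pos":[0,0.001,0.08],"twist":0,"fingers":0.02},{"delta_pos":[0,0.001,0.08],"twist":0,"fingers":0.02}]' 45 >/dev/null
python3 -c "from h import *;rel()"
python3 -m jog '[{"delta_pos":[0,0,0],"twist":0,"fingers":0.02},{"delta_pos":[0,0,0],"twist":0,"fingers":0.02}]' >/dev/null
python3 -c "from h import *;rel()"
```

```text
t 8.57 pressxy [2.000e-04 1.500e-03 2.255e-01] yaw 3.010 F [-0.4 -0.1  1.1] j [ 0.05  0.3   1.44 -0.    1.4  -1.39] gap 0.03484343011816584 0.0 zax [-0. -0. -1.]
t 8.82 pressxy [2.000e-04 1.600e-03 2.255e-01] yaw 3.010 F [ 0.9  0.5 -0.4] j [ 0.05  0.3   1.44  0.    1.4  -1.39] gap 0.03282776996686599 45.00008611008525 zax [ 0.  0. -1.]
```

```bash
cat > r.py <<'E'
from h import *
F=[]
s=env.sense();print('t %.2f lift %.2f Fz %.2f gap %.4f'%(s['time_s'],(s['tool_pos'][2]-.2255)*1e3,s['wrist_force'][2],s['finger_gap']))
E
python3 -m jog '[{"delta_pos":[0,0,-0.002],"twist":0,"fingers":0.02},{"delta_pos":[0,0,-0.003],"twist":0,"fingers":0.02},{"delta_pos":[0,0,-0.004],"twist":0,"fingers":0.02}]' >/dev/null;python3 r.py
python3 -m jog '[{"delta_pos":[0,0,-0.001],"twist":0,"fingers":0.02},{"delta_pos":[0,0,-0.002],"twist":0,"fingers":0.02}]' >/dev/null;python3 r.py
python3 -m jog '[{"delta_pos":[0,0,-0.001],"twist":0,"fingers":0.02},{"delta_pos":[0,0,-0.002],"twist":0,"fingers":0.02}]' >/dev/null;python3 r.py
python3 -m jog '[{"delta_pos":[0,0,-0.001],"twist":0,"fingers":0.02},{"delta_pos":[0,0,-0.002],"twist":0,"fingers":0.02}]' >/dev/null;python3 r.py
python3 -m jog '[{"delta_pos":[0,0,-0.001],"twist":0,"fingers":0.02},{"delta_pos":[0,0,-0.002],"twist":0,"fingers":0.02}]' >/dev/null;python3 r.py
python3 -m jog '[{"delta_pos":[0,0,-0.001],"twist":0,"fingers":0.02},{"delta_pos":[0,0,-0.002],"twist":0,"fingers":0.02}]' >/dev/null;python3 r.py
python3 -m jog '[{"delta_pos":[0,0,-0.001],"twist":0,"fingers":0.02},{"delta_pos":[0,0,-0.002],"twist":0,"fingers":0.02}]' >/dev/null;python3 r.py
```

```text
t 9.20 lift 4.05 Fz -0.81 gap 0.0331
t 9.45 lift 6.00 Fz -1.74 gap 0.0325
t 9.70 lift 7.99 Fz -2.48 gap 0.0329
t 9.95 lift 9.87 Fz -4.39 gap 0.0327
t 10.20 lift 11.31 Fz -7.38 gap 0.0330
t 10.45 lift 13.19 Fz -7.89 gap 0.0330
t 10.70 lift 14.92 Fz -8.59 gap 0.0328
```

The ramp began at about 9 mm, so I expect the catch near 24 mm. Smaller steps from here.

```bash
python3 -m jog '[{"delta_pos":[0,0,-0.001],"twist":0,"fingers":0.02},{"delta_pos":[0,0,-0.002],"twist":0,"fingers":0.02}]' >/dev/null;python3 r.py
python3 -m jog '[{"delta_pos":[0,0,-0.001],"twist":0,"fingers":0.02},{"delta_pos":[0,0,-0.001],"twist":0,"fingers":0.02}]' >/dev/null;python3 r.py
python3 -m jog '[{"delta_pos":[0,0,-0.001],"twist":0,"fingers":0.02},{"delta_pos":[0,0,-0.001],"twist":0,"fingers":0.02}]' >/dev/null;python3 r.py
python3 -m jog '[{"delta_pos":[0,0,-0.001],"twist":0,"fingers":0.02},{"delta_pos":[0,0,-0.001],"twist":0,"fingers":0.02}]' >/dev/null;python3 r.py
python3 -m jog '[{"delta_pos":[0,0,-0.001],"twist":0,"fingers":0.02},{"delta_pos":[0,0,-0.001],"twist":0,"fingers":0.02}]' >/dev/null;python3 r.py
```

```text
t 10.95 lift 16.68 Fz -10.30 gap 0.0328
t 11.20 lift 18.54 Fz -5.34 gap 0.0327
t 11.45 lift 19.85 Fz -6.28 gap 0.0325
t 11.70 lift 21.20 Fz -5.18 gap 0.0325
t 11.95 lift 21.88 Fz -6.56 gap 0.0328
```

```bash
python3 -m jog '[{"delta_pos":[0,0,-0.001],"twist":0,"fingers":0.02},{"delta_pos":[0,0,-0.001],"twist":0,"fingers":0.02}]' >/dev/null;python3 r.py
python3 -m jog '[{"delta_pos":[0,0,-0.001],"twist":0,"fingers":0.02},{"delta_pos":[0,0,-0.001],"twist":0,"fingers":0.02}]' >/dev/null;python3 r.py
python3 -m jog '[{"delta_pos":[0,0,-0.0007],"twist":0,"fingers":0.02},{"delta_pos":[0,0,-0.0007],"twist":0,"fingers":0.02}]' >/dev/null;python3 r.py
```

```text
t 12.20 lift 23.06 Fz -6.10 gap 0.0329
t 12.45 lift 24.12 Fz -6.13 gap 0.0326
t 12.70 lift 24.73 Fz -6.05 gap 0.0327
```

```bash
python3 -m jog '[{"delta_pos":[0,0,-0.0005],"twist":0,"fingers":0.02},{"delta_pos":[0,0,-0.0005],"twist":0,"fingers":0.02}]' >/dev/null;python3 r.py
python3 -m jog '[{"delta_pos":[0,0,-0.0005],"twist":0,"fingers":0.02},{"delta_pos":[0,0,-0.0005],"twist":0,"fingers":0.02}]' >/dev/null;python3 r.py
python3 -m jog '[{"delta_pos":[0,0,0.0005],"twist":0,"fingers":0.02},{"delta_pos":[0,0,0.001],"twist":0,"fingers":0.02},{"delta_pos":[0,0,0.0015],"twist":0,"fingers":0.02},{"delta_pos":[0,0,0.0015],"twist":0,"fingers":0.02}]' >/dev/null;python3 r.py
python3 -m jog '[{"delta_pos":[0,0,0.0005],"twist":0,"fingers":0.02},{"delta_pos":[0,0,0.0005],"twist":0,"fingers":0.02}]' >/dev/null;python3 r.py
```

```text
t 12.95 lift 25.16 Fz -5.98 gap 0.0328
t 13.20 lift 25.43 Fz -7.29 gap 0.0330
t 13.70 lift 24.12 Fz -6.13 gap 0.0328
t 13.95 lift 23.67 Fz -5.65 gap 0.0328
```

Not caught yet: it still carries the full spring load. I'll go back up and a little further, watching for the stop.

```bash
python3 -m jog '[{"delta_pos":[0,0,-0.001],"twist":0,"fingers":0.02},{"delta_pos":[0,0,-0.002],"twist":0,"fingers":0.02},{"delta_pos":[0,0,-0.002],"twist":0,"fingers":0.02}]' >/dev/null;python3 r.py
python3 -m jog '[{"delta_pos":[0,0,-0.0005],"twist":0,"fingers":0.02},{"delta_pos":[0,0,-0.0005],"twist":0,"fingers":0.02}]' >/dev/null;python3 r.py
python3 -m jog '[{"delta_pos":[0,0,-0.0005],"twist":0,"fingers":0.02},{"delta_pos":[0,0,-0.0005],"twist":0,"fingers":0.02}]' >/dev/null;python3 r.py
```

```text
t 14.32 lift 25.40 Fz -7.34 gap 0.0329
t 14.57 lift 25.46 Fz -8.45 gap 0.0325
t 14.82 lift 25.57 Fz -10.14 gap 0.0329
```

The force climbs while the lift stalls at 25.5 mm, so this is the rubber stop, touched lightly at about 4 N. The catch should be near 23 mm. I'll lower slowly to see whether the load drops off.

```bash
python3 -m jog '[{"delta_pos":[0,0,0.001],"twist":0,"fingers":0.02},{"delta_pos":[0,0,0.002],"twist":0,"fingers":0.02},{"delta_pos":[0,0,0.003],"twist":0,"fingers":0.02},{"delta_pos":[0,0,0.003],"twist":0,"fingers":0.02}]' >/dev/null;python3 r.py
python3 -m jog '[{"delta_pos":[0,0,0.0005],"twist":0,"fingers":0.02},{"delta_pos":[0,0,0.0005],"twist":0,"fingers":0.02}]' >/dev/null;python3 r.py
python3 -m jog '[{"delta_pos":[0,0,0.0005],"twist":0,"fingers":0.02},{"delta_pos":[0,0,0.0005],"twist":0,"fingers":0.02}]' >/dev/null;python3 r.py
python3 -m jog '[{"delta_pos":[0,0,0.0005],"twist":0,"fingers":0.02},{"delta_pos":[0,0,0.0005],"twist":0,"fingers":0.02}]' >/dev/null;python3 r.py
python3 -m jog '[{"delta_pos":[0,0,0.0005],"twist":0,"fingers":0.02},{"delta_pos":[0,0,0.0005],"twist":0,"fingers":0.02}]' >/dev/null;python3 r.py
```

```text
t 15.32 lift 23.58 Fz -5.67 gap 0.0330
t 15.57 lift 23.18 Fz -6.85 gap 0.0328
t 15.82 lift 22.89 Fz -4.89 gap 0.0328
t 16.07 lift 22.78 Fz -2.58 gap 0.0326
t 16.32 lift 22.68 Fz 2.53 gap 0.0330
```

Caught: the lift holds at 22.7 mm while the pull falls to zero and reverses. I'll ease off, release, and rise.

```bash
python3 -m jog '[{"delta_pos":[0,0,-0.0004],"twist":0,"fingers":0.02},{"delta_pos":[0,0,-0.0004],"twist":0,"fingers":0.037},{"delta_pos":[0,0,-0.0004],"twist":0,"fingers":0.06},{"delta_pos":[0,0,-0.0004],"twist":0,"fingers":0.087},{"delta_pos":[0,0,-0.0004],"twist":0,"fingers":0.087},{"delta_pos":[0,0,-0.0004],"twist":0,"fingers":0.087},{"delta_pos":[0,0,-0.03],"twist":0,"fingers":0.087},{"delta_pos":[0,0,-0.07],"twist":0,"fingers":0.087},{"delta_pos":[0,0,-0.07],"twist":0,"fingers":0.087}]' >/dev/null
python3 - <<'E'
from h import *
rel();c=snap('side');Q=pts(c);V,U=np.mgrid[:400,:640]
m=(U>240)&(U<330)&(V>150)&(V<220);cv2.imwrite('pics/s2.png',cv2.resize(c['color'][130:290,220:360],None,fx=4,fy=3.5,interpolation=2))
w=snap('wrist');cv2.imwrite('pics/w3.png',w['color'])
E
```

```text
t 17.45 pressxy [0.002  0.0018 0.3222] yaw 3.010 F [ 0.3 -0.3 -0.5] j [ 0.05  0.25  1.32 -0.    1.56 -1.39] gap 0.0861480494105657 0.0 zax [ 0.008  0.    -1.   ]
```

View pics/s2.png

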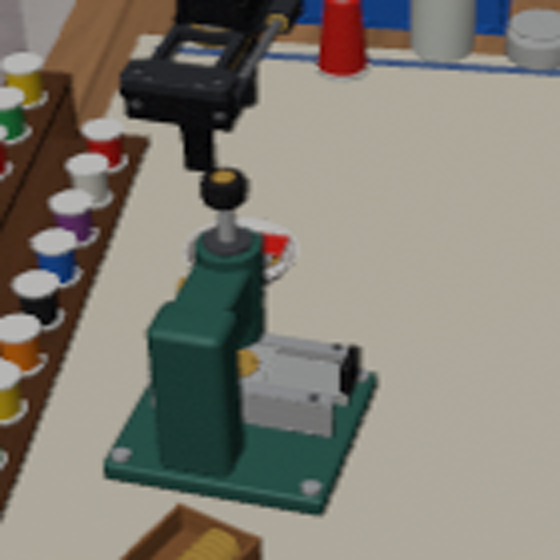

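The striker is held up on its own (bare rod showing under the knob), and the tray is home. For the lever I'll turn the tool about 63° so the body clears the barrel, close the fingers, and come down over the pad.

```bash
python3 -m jog '[{"delta_pos":[0.002,-0.04,0],"twist":-0.18,"fingers":0.05},{"delta_pos":[0.002,-0.09,0],"twist":-0.36,"fingers":0},{"delta_pos":[0.002,-0.104,0],"twist":-0.54,"fingers":0},{"delta_pos":[0.002,-0.104,0],"twist":-0.72,"fingers":0},{"delta_pos":[0.002,-0.104,0],"twist":-0.9,"fingers":0},{"delta_pos":[0.002,-0.104,0],"twist":-1.08,"fingers":0},{"delta_pos":[0.002,-0.104,0.06],"twist":-1.1,"fingers":0},{"delta_pos":[0.002,-0.104,0.12],"twist":-1.1,"fingers":0},{"delta_pos":[0.002,-0.104,0.165],"twist":-1.1,"fingers":0},{"delta_pos":[0.002,-0.104,0.165],"twist":-1.1,"fingers":0}]' 10 >/dev/null
python3 - <<'E'
from h import *
rel();c=snap('wrist');cv2.imwrite('pics/w4.png',c['color'])
E
```

```text
t 18.80 pressxy [-0.0066 -0.1026  0.1457] yaw -2.173 F [ 0.2 -0.1  0.4] j [-0.11  0.3   1.59 -0.    1.26 -2.65] gap 0.001537556221768379 0.0 zax [-0.012  0.001 -1.   ]
```

View pics/w4.png

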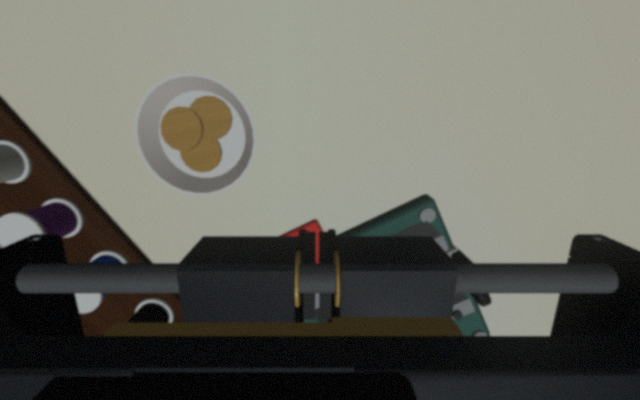

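```bash
python3 -c "from h import *;rel()"; python3 -m jog '[{"delta_pos":[0,0,0],"twist":0.08,"fingers":0},{"delta_pos":[0,0,0],"twist":0.08,"fingers":0}]' >/dev/null; python3 -c "from h import *;rel()"
```

```text
t 18.85 pressxy [-0.004  -0.1026  0.1496] yaw -2.173 F [ 0.6 -0.3  0.5] j [-0.11  0.3   1.59 -0.    1.26 -2.65] gap 0.0008972474771915724 0.0 zax [-0.006  0.001 -1.   ]
t 19.10 pressxy [-0.0002 -0.1025  0.1553] yaw -2.253 F [ 0.  -0.8  0. ] j [-0.11  0.29  1.58 -0.    1.26 -2.57] gap 0.0007324243886847528 0.0 zax [ 0.004 -0.001 -1.   ]
```

```bash
cat > q.py <<'E'
from h import *
s=env.sense();print('t %.2f z %.4f F'%(s['time_s'],s['tool_pos'][2]),np.round(s['wrist_force'],1))
E
python3 -m jog '[{"delta_pos":[0,0,0.015],"twist":0,"fingers":0},{"delta_pos":[0,0,0.023],"twist":0,"fingers":0},{"delta_pos":[0,0,0.023],"twist":0,"fingers":0},{"delta_pos":[0,0,0.023],"twist":0,"fingers":0}]' >/dev/null;python3 q.py
python3 -m jog '[{"delta_pos":[0,0,0.003],"twist":0,"fingers":0},{"delta_pos":[0,0,0.006],"twist":0,"fingers":0}]' >/dev/null;python3 q.py
python3 -m jog '[{"delta_pos":[0,0,0.002],"twist":0,"fingers":0},{"delta_pos":[0,0,0.004],"twist":0,"fingers":0}]' >/dev/null;python3 q.py
python3 -m jog '[{"delta_pos":[0,0,0.002],"twist":0,"fingers":0},{"delta_pos":[0,0,0.004],"twist":0,"fingers":0}]' >/dev/null;python3 q.py
```

```text
t 19.60 z 0.1292 F [-0.1  0.3  0.3]
t 19.85 z 0.1239 F [-1.3 -0.9  4.8]
t 20.10 z 0.1197 F [0.4 0.3 5.6]
t 20.35 z 0.1155 F [0.  1.3 4.9]
```

Pad contact is clean. I'll continue in 2 mm steps.

```bash
for i in 1; do python3 -m jog '[{"delta_pos":[0,0,0.001],"twist":0,"fingers":0},{"delta_pos":[0,0,0.002],"twist":0,"fingers":0}]' >/dev/null;python3 q.py; done
python3 -m jog '[{"delta_pos":[0,0,0.001],"twist":0,"fingers":0},{"delta_pos":[0,0,0.002],"twist":0,"fingers":0}]' >/dev/null;python3 q.py
python3 -m jog '[{"delta_pos":[0,0,0.001],"twist":0,"fingers":0},{"delta_pos":[0,0,0.002],"twist":0,"fingers":0}]' >/dev/null;python3 q.py
python3 - <<'E'
from h import *
c=snap('side');cv2.imwrite('pics/s3.png',cv2.resize(c['color'][130:290,220:360],None,fx=4,fy=3.5,interpolation=2))
E
```

```text
t 20.60 z 0.1136 F [0.4 2.1 6.3]
t 20.85 z 0.1117 F [0.4 1.8 5.3]
t 21.10 z 0.1097 F [0.  2.2 5.9]
```

View pics/s3.png

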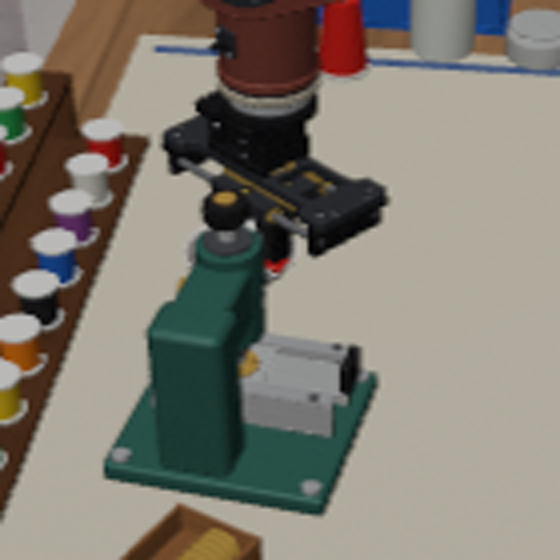

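The knob is back at its rest height (crop (224,210), matching the first image), so the striker has fired. I'll lift off the lever and rise clear.

```bash
python3 -m jog '[{"delta_pos":[0,0,-0.01],"twist":0,"fingers":0},{"delta_pos":[0,0,-0.02],"twist":0,"fingers":0},{"delta_pos":[0,0,-0.05],"twist":0,"fingers":0},{"delta_pos":[0,0,-0.1],"twist":0,"fingers":0},{"delta_pos":[0,0,-0.15],"twist":0,"fingers":0},{"delta_pos":[0.04,0,-0.2],"twist":0,"fingers":0},{"delta_pos":[0.1,0,-0.2],"twist":0,"fingers":0},{"delta_pos":[0.15,0,-0.2],"twist":0,"fingers":0},{"delta_pos":[0.15,0,-0.2],"twist":0,"fingers":0},{"delta_pos":[0.15,0,-0.2],"twist":0,"fingers":0}]' >/dev/null
python3 - <<'E'
from h import *
rel()
c=snap('side');a=cv2.resize(c['color'][150:290,220:340],(390,455),interpolation=2)
t=snap('top');b=cv2.resize(t['color'][130:235,245:335],(390,455),interpolation=2)
cv2.imwrite('pics/f.png',np.hstack([a,b]))
E
```

```text
t 22.40 pressxy [-0.0762 -0.1997  0.3083] yaw -2.300 F [ 0.3 -0.4  0.3] j [-0.27  0.    1.62 -0.03  1.52 -2.68] gap 0.0003818888732856451 0.0 zax [-0.007 -0.028 -1.   ]
```

View pics/f.png

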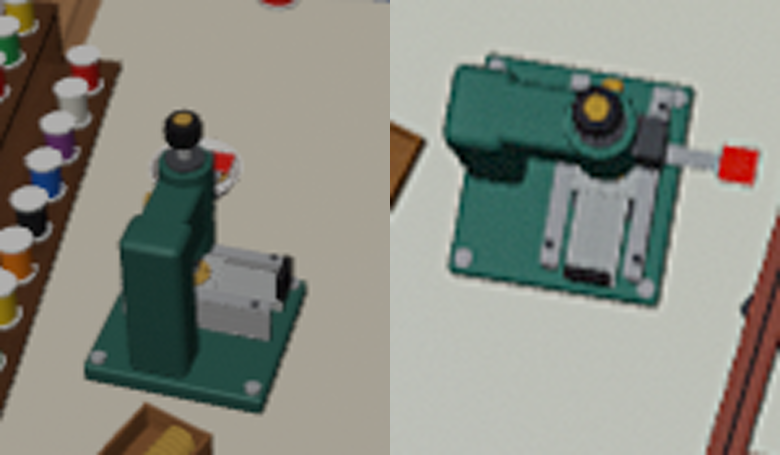

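The tray is home, the striker is at rest, and the lever pad is up (738,165). Joint 6 is close to its limit, so I'll untwist a little and hand in.

```bash
python3 -m jog '[{"delta_pos":[0,0,0],"twist":0.18,"fingers":0},{"delta_pos":[0,0,0],"twist":0.3,"fingers":0},{"delta_pos":[0,0,0],"twist":0.3,"fingers":0},{"delta_pos":[0,0,0],"twist":0.3,"fingers":0}]' >/dev/null; python3 -c "
from h import *;rel();print(env.close_job())"
```

```text
t 23.00 pressxy [-0.0761 -0.1998  0.3081] yaw -2.597 F [-0.3 -0.3 -0.7] j [-0.27  0.    1.62 -0.03  1.52 -2.38] gap 0.0003352633190527524 0.0 zax [-0.008 -0.029 -1.   ]
the job is handed in; nothing more can be done
None
```

The job is handed in at 23 s: the tray is home, the striker was caught at about 22.7 mm and fired by the trip lever, the lever sprang back, and the arm is clear. I didn't see the stamp mark itself, and joint 6 read −2.68, its range limit, for a moment as I backed away.

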